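# Put the labelling kit back on its matching mats and rests

## Robot

A 6-joint arm with a two-finger parallel gripper is mounted at the origin on the work surface. World frame = base frame: x ahead of the robot, y to its left, z up, the work surface at z = 0. Lengths are in mm, angles in degrees, forces in N, time in s.
With the tool pointing down it reaches from about 325 to 775 mm from the base axis. Payload 5.5 kg.
Tool frame: the origin (TCP) lies on the centre line of the jaws, within the pads' length; the fingertips stand 17 mm ahead of it and the grasp point (between the pads) lies 2 mm behind it; z points along the fingers, y is the line along which they close (so a half turn about z gives the same grasp; the last joint's range is limited). The gripper opens to 85 mm and grips with 20 to 120 N. Pads are 22 mm wide; open, the fingers measure 114 mm over their backs; the gripper's body (76 mm by 85 mm) begins 54 mm behind the grasp point. The pads swing forward as they close: fully open they stand 13 mm farther back than shut.
Start: joints at [-76.473, 5.22, 70.514, -0, 104.267, -3.249], TCP at [173.18, -574.478, 248.275] pointing down, gripper open.
Joint ranges: [-164.24, 164.24], [-49.07, 125.15], [9.68, 141.18], [-86.29, 266.29], [3.28, 154.24], [-151.56, 151.56]. Speed limits (degrees/s): [147.25, 147.25, 172.46, 180, 180, 180].

## Interface

Orientations are given as a 3x3 rotation matrix whose columns are the frame's x, y, z axes.
In Python, from workcell import manip gives the robot as it stands.
- The arm moves only by the tool arm_command, never from a script. Its argument "plan" is a list of rows, each a list of 2 entries, a list of its own where there are three numbers: the shift along the world's x, y, z in mm, then the turn about the world's z in degrees. A call has 1 to 20 rows; each row is the pose to reach, as a shift and turn from the pose commanded when the call began; what a row does not reach only later rows make up. A row lasts 1/10 s, in which the tool goes at most 50 mm and 8.59 degrees, less where a joint would pass 70% of its speed; a pose out of reach is approached as far as the arm can. A call with a gripper value outside its range is refused whole. "hand" is the opening in per cent of the stroke, from 0 (shut) to 100 (fully open), set as the call begins (left out, the last holds). The fingers move at their own pace and stop on an object; "force" is the grip in N (left out, the last holds). Time passes only in rows, so rows that repeat a pose let the fingers close. It gives the time, the measured TCP pose, the force, the opening and the grip force at its end, in the units of the state.
- manip.get_state(): the state, without advancing time (a new reading comes with each control period).
- manip.snapshot(name): name is "side" or "top"; returns a dict with "color" (480x640x3 uint8, red, green, blue), "fx", "fy", "cx", "cy" (pixels), "k1" (the pictures are not rectified: a ray, as slopes to the right and down, at radius r is drawn at 1 + k1 r^2 times it, then the intrinsics apply), "rvec" (rotation vector, rad) and "tvec" (3), from world to camera coordinates, as OpenCV has them. Camera axes: x right, y down, z forward; pixel columns grow to the right and rows downward; lengths in mm; the calibration is good to about 2 mm. A picture is of the moment at which its call begins. There is no depth.
- manip.job_done(): hands the job in; it is judged then, once.
The state is a dict: "t": time; "joints": joint angles; "qvel": joint speeds; "joint_torque": joint torques, N m; "tool_pos": TCP position; "eef_rot": TCP orientation; "ft_force": force on the tool from outside, world axes, zero at the start; "wrist_torque": the same for the moment, N m; "grip_width": finger opening in mm; "gripper_force": force on a finger pad.
Only numpy, scipy, OpenCV 4.12 (cv2) and the standard library are available. Lean on these libraries where they do the work, as an engineer would, in place of code of your own. Each camera call takes 0.05 s, during which the arm holds its last target. There are 200 camera calls.

## Task

Put the labelling kit away on the kitchen island: lay the red-capped marker bundle in the red rest and the blue-capped bundle in the blue rest, flat between the end lips and wholly over the plate, set the roll of packing tape flat inside the ring drawn on the round cork mat, and set the clear acrylic stamp block, green face down, inside the white outline on the green mat, lined up with it. Set each thing down rather than dropping it, and do not shift the white bowl or turn the carousel.

Things in the scene. Friction and masses are not known exactly. Their poses are not given: they have to be found in the camera images.
- red_markers_center (a point): Bundle of five capped markers with red caps (white barrels), clamped together by a steel clip round its middle; one rigid piece lying flat, three markers below and two above. 120 mm long (own x; the caps are at +x), 36 mm wide, 25 mm high; the clip is 30 mm along x, 40 mm wide (y), 25 mm high, and is the place to grip, across y. About 110 g. The point is its centre, 12.5 mm above its underside; z up. Starts lying on the worktop with x roughly along world y.
- blue_markers_center (a point): Bundle of five capped markers with blue caps (white barrels), clamped together by a steel clip round its middle; one rigid piece lying flat, three markers below and two above. 120 mm long (own x; the caps are at +x), 36 mm wide, 25 mm high; the clip is 30 mm along x, 40 mm wide (y), 25 mm high, and is the place to grip, across y. About 110 g. The point is its centre, 12.5 mm above its underside; z up. Starts lying on the worktop with x roughly along world y.
- tape_center (a point): Roll of brown packing tape lying flat: a ring 100 mm across outside, 76 mm across inside (wall 12 mm thick), 48 mm high, about 160 g. Grip it by pinching the wall from above, one finger inside the core. The point is its centre on the ring's axis (in the empty core), 24 mm above its underside; z up along the axis.
- stamp_center (a point): Clear acrylic stamp block with a green stamp plate on its underside: 70 mm (own x) by 50 mm (y) by 25 mm high (the green plate is the lowest 4 mm, 62 by 42 mm), about 110 g. Grip across y. The point is its centre, 12.5 mm above its underside; z up. Starts on the worktop, green face down, with x roughly along world y.
- red_rest_top (a point): Red plastic pen rest fixed to the worktop: a flat plate 148 mm (own x) by 56 mm (y), 4 mm thick, with a lip 6 mm thick across each end (x), whose top is 10 mm above the worktop; 136 mm clear between the lips, long sides open. The point is the middle of the plate's top face, 4 mm above the worktop, where the bundle lies along x, either way round; z up.
- blue_rest_top (a point): Blue plastic pen rest fixed to the worktop: a flat plate 148 mm (own x) by 56 mm (y), 4 mm thick, with a lip 6 mm thick across each end (x), whose top is 10 mm above the worktop; 136 mm clear between the lips, long sides open. The point is the middle of the plate's top face, 4 mm above the worktop, where the bundle lies along x, either way round; z up.
- tape_mat_top (a point): Round cork mat fixed to the worktop, 136 mm across, 4 mm thick, with a thin black ring of 118 mm inner diameter drawn on it, a little larger than the tape roll. The point is the centre of its top face, 4 mm above the worktop; z up.
- stamp_mat_top (a point): Green mat fixed to the worktop, 112 mm (own x) by 92 mm (y), 4 mm thick, with a white rectangular outline, 86 by 66 mm inside, drawn on it. The point is the centre of its top face, 4 mm above the worktop, where the block stands with its x along this x, either way round; z up.
- bowl: Bystander: empty white ceramic bowl, 144 mm across the rim, 60 mm high, standing on the worktop to the robot's right. The origin is the centre of its underside. It must not be pushed.
- carousel_cup (a point): Bystander: desk carousel to the robot's left, a white plastic turntable 170 mm across with four square pots, on a grey knob base fixed to the worktop; about 165 mm high in all, turning easily about its upright axis. The point is at the mouth of one white pot, 45 mm from that axis, 118 mm above the worktop; the point's own -x axis points to the turning axis. It must not be turned.
Not all that is in view belongs to the job. What is shaped like the part that bears red_markers_center but purple is not meant.

How it is judged:
By the outcome, as a careful person would: the job done as asked, in the order asked, and still so for the second after the job is handed in, with the robot touching nothing.
It also fails if it takes over 112 s, if anything falls off the work surface, if the arm or the gripper's body presses on something with over 40 N, if the wrist force passes 120 N, or if a joint passes its speed limit or range.

## Working session

There is one attempt and no reset: what is moved stays moved. The work goes in short steps, Python scripts to look and compute and a tool call to move; the robot and the scene stay as the last step left them, time stands still between calls to the robot, and variables do not carry over. Pictures are saved under pics/ and viewed, at most 14 in all, crops included, and the job is handed in when it is done.

Besides the shell and the picture viewer there is one more tool, called after ">>>" in YAML: its name, and indented under it one key for each argument. arm_command: Moves the arm, as the interface text tells. Its arguments: {"type":"object","properties":{"plan":{"type":"array"},"hand":{"type":"number"},"force":{"type":"number"}},"required":["plan"]}

```bash
ls; mkdir -p pics; cat > h.py <<'E'
import numpy as np, cv2
from workcell import manip
def snap(n):
    s=manip.snapshot(n); s['R']=cv2.Rodrigues(np.array(s['rvec'],float))[0]; s['t']=np.array(s['tvec'],float).ravel(); return s
def ray(s,u,v):
    xd=np.array([(u-s['cx'])/s['fx'],(v-s['cy'])/s['fy']]); x=xd.copy()
    for _ in range(30): x=xd/(1+s['k1']*(x@x))
    return -s['R'].T@s['t'], s['R'].T@np.array([x[0],x[1],1])
def onz(s,u,v,z):
    o,d=ray(s,u,v); return o+d*(z-o[2])/d[2]
def tri(a,pa,b,pb):
    o1,d1=ray(a,*pa);o2,d2=ray(b,*pb)
    k=np.linalg.lstsq(np.c_[d1,-d2],o2-o1,rcond=None)[0]
    p,q=o1+k[0]*d1,o2+k[1]*d2; return (p+q)/2,np.linalg.norm(p-q)
def proj(s,P):
    c=s['R']@np.array(P,float)+s['t']; x=c[:2]/c[2]; x=x*(1+s['k1']*(x@x)); return s['fx']*x[0]+s['cx'],s['fy']*x[1]+s['cy']
def save(s,n): cv2.imwrite('pics/'+n,cv2.cvtColor(s['color'],cv2.COLOR_RGB2BGR))
E
python3 - <<'E'
from h import *
for n in('top','side'):
    s=snap(n); save(s,n+'1.png'); print(n,s['fx'],s['k1'],-s['R'].T@s['t'],s['R'][2])
print(manip.get_state())
E
```

```text
pics
top 473.0807512251746 -0.031634739632123016 [ 363.4658425    -8.55829668 1469.26900465] [ 0.0811874  -0.00808206 -0.99666609]
side 446.5167226719732 0.01607127490851013 [ 346.079883    854.83957909 1047.73286645] [ 0.10321869 -0.66738533 -0.73752473]
{'t': 0.1, 'joints': array([-7.64744163e+01,  5.26036794e+00,  7.05728226e+01,  3.75595907e-05,
        1.04266386e+02, -3.24909685e+00]), 'qvel': array([-0.05699956,  0.00876632, -0.16027087, -0.07161639,  0.02384658,
        0.06868652]), 'joint_torque': array([ 3.47981368e-03, -4.60217106e+01, -4.19218290e+01, -3.04581636e-05,
        1.05459150e-02, -6.27815410e-06]), 'tool_pos': array([ 173.11093887, -574.26832869,  247.26872825]), 'eef_rot': array([[ 9.57447103e-01,  2.88608524e-01, -4.05851776e-04],
       [ 2.88608792e-01, -9.57445617e-01,  1.68989158e-03],
       [ 9.91361102e-05, -1.73511419e-03, -9.99998490e-01]]), 'ft_force': array([-0.36938434,  0.08564912,  0.11492482]), 'wrist_torque': array([-0.00186378, -0.00065264, -0.00387371]), 'gripper_force': 0.0, 'grip_width': 85.3748622623184}
```

View pics/top1.png

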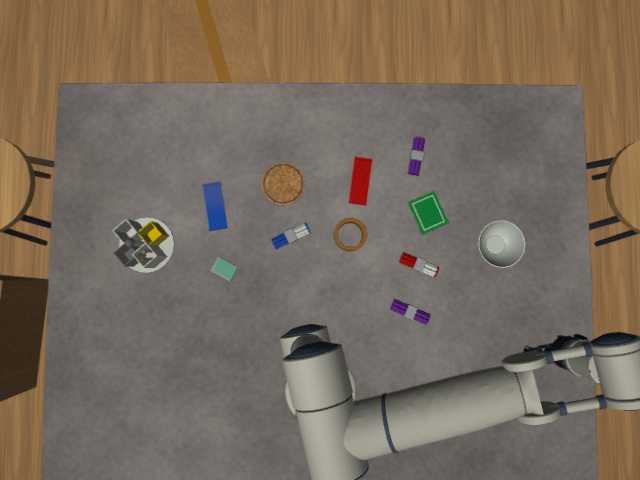

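View pics/side1.png

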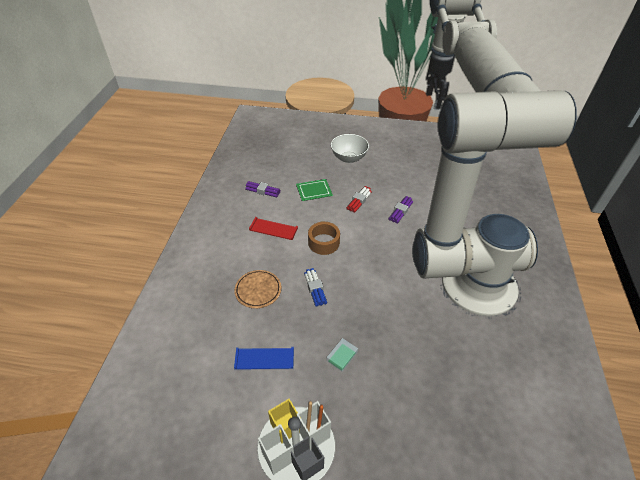

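The top view (x up, y left) shows the red bundle at (419,265), the blue bundle at (291,236) and the tape at (350,234). The stamp is at (224,268), the cork mat at (283,184), the red rest at (360,181), the blue rest at (215,206) and the green mat at (428,213). The bowl is at (501,244) and the carousel at (145,245). In the side view the same things are at red (360,198), blue (316,287), tape (324,238) and stamp (342,354).

Things that could be taken for the red bundle: purple (417,156), purple (410,312) and red-capped (419,265). By the description I choose (419,265).

```bash
cat > meas.py <<'E'
from h import *
H=dict(red=((0,8),(172,180)),blue=((110,128),),green=((60,85),),brown=((5,18),))
def blobs(s,col,smin=110,vmin=60,amin=25):
    hsv=cv2.cvtColor(s['color'],cv2.COLOR_RGB2HSV); h,S,V=cv2.split(hsv)
    m=np.zeros(h.shape,np.uint8)
    for a,b in H[col]: m|=((h>=a)&(h<=b)&(S>smin)&(V>vmin)).astype(np.uint8)
    n,l,st,c=cv2.connectedComponentsWithStats(m)
    return [(np.round(c[i],1),st[i][:4],st[i][4]) for i in range(1,n) if st[i][4]>=amin],l
E
python3 - <<'E'
from meas import *
for n in('top','side'):
    s=snap(n)
    for c,sm in(('red',150),('blue',130),('green',70),('brown',110)):
        for b in blobs(s,c,sm)[0]:
            if b[2]<5000: print(n,c,b[0],b[1],b[2])
    a=s['color'][240:290,390:440] if n=='top' else s['color'][180:220,340:380]
    a=cv2.resize(a,(400,400),interpolation=cv2.INTER_CUBIC)
    out=a if n=='top' else np.hstack([out,a])
cv2.imwrite('pics/crop1.png',out[:,:,::-1])
E
```

```text
top red [360.  180.5] [349 157  23  48] 810
top red [407.6 259.9] [399 253  17  15] 161
top blue [213.7 200.2] [203 182  23  41] 590
top blue [219.7 222.7] [212 217  15  12] 55
top blue [279.3 241.2] [272 234  16  15] 122
top green [427.8 212.3] [408 191  41  44] 958
top green [225.1 268.6] [214 259  23  20] 263
top brown [282.9 183.4] [262 163  43  42] 1390
top brown [350.2 233.8] [334 218  33  33] 385
top brown [  0.7 287.2] [  0 280   3  20] 40
top brown [ 23.4 426.9] [  0 295  47 185] 4111
top brown [598.2 389.7] [596 384   6  12] 57
top brown [618.  444.2] [596 407  44  73] 2990
side red [353.9 205. ] [347 198  14  14] 117
side red [273.1 228.4] [249 217  49  23] 607
side blue [318.4 296.7] [311 288  16  18] 188
side blue [264.  358.3] [234 347  60  22] 1188
side green [400.4  27.9] [380   0  41  65] 1654
side green [425.4  41.8] [415  14  23  54] 392
side green [313.9 189.5] [296 179  37  22] 479
side green [341.6 356.7] [329 344  26  26] 362
side brown [406.5 103.5] [379  87  60  34] 1393
side brown [371.  112.4] [362 111  18   5] 39
side brown [323.8 237.6] [308 222  32  33] 724
side brown [257.5 288.5] [235 270  46  38] 1250
side brown [308.8 417.6] [307 404   5  26] 45
side brown [319.7 415.6] [317 405   6  24] 80
```

View pics/crop1.png

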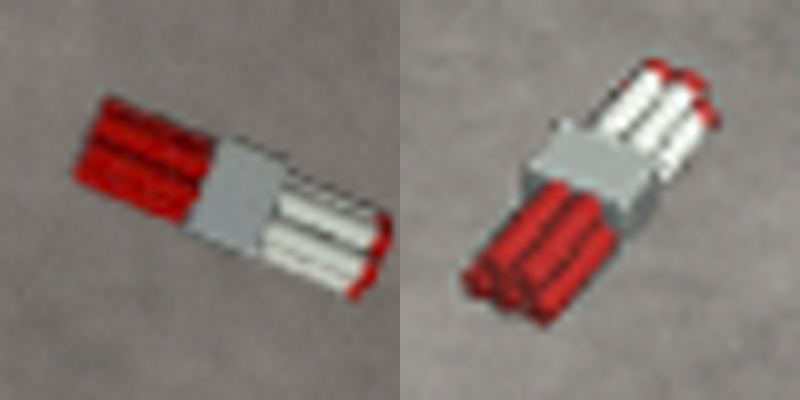

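The crop confirms the red-capped bundle. Its clip top is centred at top (419.7,264.4) and side (359.5,196.5). Next I triangulate everything and crop the blue bundle and the stamp.

```bash
python3 - <<'E'
from meas import *
T=snap('top');S=snap('side')
f=lambda r:np.round(r,1)
P=lambda a,b:(f(tri(T,a,S,b)[0]),f(tri(T,a,S,b)[1]))
print('red clip',P((419.7,264.4),(359.5,196.5)))
print('red axis', f(onz(T,401.2,257.2,17)),f(onz(T,436.5,271.9,17)))
pairs=dict(redrest=('red',150,(360,180.5),(273,228.4),4),bluerest=('blue',90,(215,206),(264,358),4),gmat=('green',70,(427.8,212.3),(313.9,189.5),4),cork=('brown',110,(282.9,183.4),(257.5,288.5),4),tape=('brown',110,(350,234),(324,238),48),stamp=('green',60,(225,268.6),(341.6,356.7),25))
for k,(c,sm,a,b,z) in pairs.items():
    pts=[]
    for s,p in((T,a),(S,b)):
        bl,l=blobs(s,c,sm,50)
        i=min(bl,key=lambda q:np.hypot(*(q[0]-p)))
        lab=l[int(round(i[0][1])),int(round(i[0][0]))] or l[i[1][1]:i[1][1]+i[1][3],i[1][0]:i[1][0]+i[1][2]].max()
        x,y,w,h=i[1]; sub=l[y:y+h,x:x+w]; lab=np.bincount(sub[sub>0]).argmax()
        m=(l==lab).astype(np.uint8); cn=max(cv2.findContours(m,0,1)[0],key=cv2.contourArea)[:,0]
        W=np.array([onz(s,u,v,z)[:2] for u,v in cn]).astype(np.float32)
        R=cv2.minAreaRect(W); bx=cv2.boxPoints(R); e=bx[1]-bx[0]; g=bx[2]-bx[1]; L=e if np.hypot(*e)>np.hypot(*g) else g
        mm=cv2.moments(cn.reshape(-1,1,2)); cc=(mm['m10']/mm['m00'],mm['m01']/mm['m00']); pts.append(cc)
        print(k,'px',f(cc),'rect',f(R[0]),f(R[1]),'long dir',f(np.degrees(np.arctan2(L[1],L[0]))%180))
    print('   tri',P(*pts))
a=cv2.resize(T['color'][216:256,271:311],(400,400),interpolation=cv2.INTER_CUBIC)
b=cv2.resize(S['color'][267:307,296:336],(400,400),interpolation=cv2.INTER_CUBIC)
c=cv2.resize(T['color'][249:289,204:244],(400,300)[:1]*2,interpolation=cv2.INTER_CUBIC)
d=cv2.resize(S['color'][334:374,322:362],(400,400),interpolation=cv2.INTER_CUBIC)
o=np.vstack([np.hstack([a,b]),np.hstack([c,d])]); cv2.imwrite('pics/crop2.png',cv2.resize(o,(600,600))[:,:,::-1])
E
```

```text
red clip (array([ 381.1, -305. ,   20.7]), np.float64(1.4))
red axis [ 403.9 -249.    17. ] [ 359.  -357.3   17. ]
redrest px [360.  180.6] rect [ 644.5 -124. ] [ 54.3 148.6] long dir 172.4
redrest px [272.9 228.4] rect [ 645.5 -126.2] [ 62.4 151.8] long dir 172.2
   tri (array([ 644.4, -123.9,    4.1]), np.float64(0.6))
bluerest px [213.6 200.1] rect [565.7 331.1] [143.7  56.2] long dir 10.5
bluerest px [264.2 358.1] rect [564.7 329.3] [149.5  58.8] long dir 9.7
   tri (array([571.7, 332. ,   6.7]), np.float64(16.9))
gmat px [427.7 212.3] rect [ 544.9 -335.8] [112.   92.6] long dir 23.9
gmat px [313.9 189.5] rect [ 544.2 -336.2] [112.1  95.3] long dir 23.7
   tri (array([ 544.5, -335.9,    3.4]), np.float64(0.6))
cork px [282.8 183.5] rect [634.1 117.4] [130.1 131.6] long dir 90.2
cork px [257.4 288.7] rect [635.5 117.4] [130.3 133.4] long dir 102.3
   tri (array([635. , 118.3,   1.3]), np.float64(1.2))
tape px [349.9 234.1] rect [472.6 -89.9] [96.8 96.6] long dir 0.2
tape px [323.8 237.6] rect [470.5 -69.7] [ 96.2 133.8] long dir 99.2
   tri (array([473.4, -90.9,  24.7]), np.float64(1.2))
stamp px [225.1 268.6] rect [367.5 289.3] [61.  41.4] long dir 61.9
stamp px [341.6 356.6] rect [368.4 306.1] [61.4 41.7] long dir 61.5
   tri (array([368.3, 294. ,   1.5]), np.float64(1.3))
```

View pics/crop2.png

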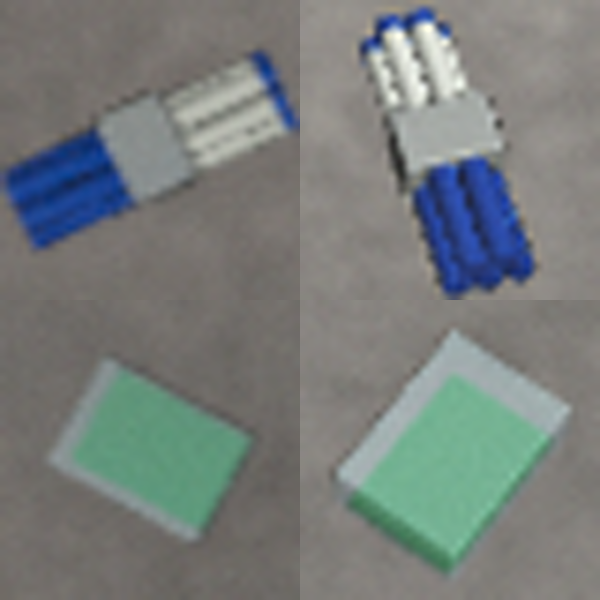

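The blue clip top is centred at top (290.5,235.7) and side (315.5,284.3), with the caps to the lower left. The stamp's top face is centred at top (224.4,268.9) and side (342.4,353.1). Its axis runs at about 62°.

```bash
python3 - <<'E'
from meas import *
T=snap('top');S=snap('side')
f=lambda r:np.round(r,1)
P=lambda a,b:(f(tri(T,a,S,b)[0]),f(tri(T,a,S,b)[1]))
print('red',P((419.3,264.0),(359.05,196.05)))
print('blue',P((290.05,235.25),(315.05,283.85)), 'stamp',P((224,268.5),(342,352.65)))
A=onz(T,271+21/7.5-.4,216+214/7.5-.4,17);B=onz(T,271+278/7.5-.4,216+91/7.5-.4,17);d=A-B
print('blue axis',f(A),f(B),np.degrees(np.arctan2(d[1],d[0])), np.linalg.norm(d),f((A+B)/2))
A=onz(T,400.8,256.8,17);B=onz(T,436.1,271.5,17);d=A-B
print('red axis',np.degrees(np.arctan2(d[1],d[0])), np.linalg.norm(d),f((A+B)/2))
# blue rest by union of blobs
for s,(x,y) in((T,(215,206)),(S,(264,358))):
    h=cv2.split(cv2.cvtColor(s['color'],cv2.COLOR_RGB2HSV)); m=((h[0]>108)&(h[0]<130)&(h[1]>90)&(h[2]>50)); q=np.argwhere(m); q=q[(abs(q[:,1]-x)<40)&(abs(q[:,0]-y)<35)]
    R=cv2.minAreaRect(np.array([onz(s,v,u,4)[:2] for u,v in q],np.float32)); print('bluerest',f(R[0]),f(R[1]),R[2],f(q.mean(0)[::-1]))
    s['c']=q.mean(0)[::-1]
print(P(T['c'],S['c']))
E
```

```text
red (array([ 382.5, -303.1,   24.2]), np.float64(1.0))
blue (array([470.3,  92.4,  25.3]), np.float64(0.9)) stamp (array([368.3, 293.4,  21.1]), np.float64(1.2))
blue axis [442.9 143.8  17. ] [493.8  38.9  17. ] 115.8833514749101 116.65894388498353 [468.4  91.4  17. ]
red axis 67.49960147704606 117.25356867720686 [ 382.7 -301.9   17. ]
bluerest [563.  330.8] [149.   56.6] 10.150193214416504 [214.4 205.7]
bluerest [564.8 330. ] [149.5  58.8] 10.190414428710938 [264.2 358.1]
(array([563.4, 330.7,   4.1]), np.float64(0.7))
```

>>> arm_command:
  plan:
    - [[50, 65, -20], 8]
    - [[100, 130, -40], 16]
    - [[140, 190, -70], 24]
    - [[175, 230, -90], 32]
    - [[195, 260, -100], 40]
    - [[208, 270, -110], 47]
    - [[208, 270, -120], 51]
    - [[208, 270, -120], 51]
    - [[208, 270, -120], 51]
    - [[208, 270, -120], 51]
  hand: 100
  force: 50

```text
t: 1.4
tool_pos: [381.0, -305.3, 129.1]
eef_rot: [[0.379, 0.925, 0.0], [0.925, -0.379, -0.001], [-0.001, 0.001, -1.0]]
ft_force: [-0.2, -0.2, 0.1]
grip_width: 85.5
gripper_force: 0.0
```

>>> arm_command:
  plan:
    - [[1, 1, -40], 0]
    - [[1, 2, -75], 0]
    - [[1, 2, -95], 0]
    - [[1, 2, -106], 0]
    - [[1, 2, -106], 0]
    - [[1, 2, -106], 0]

```text
t: 2.0
tool_pos: [382.5, -303.8, 23.9]
eef_rot: [[0.379, 0.925, 0.002], [0.925, -0.379, -0.002], [-0.001, 0.002, -1.0]]
ft_force: [-0.9, 0.9, -0.2]
grip_width: 85.4
gripper_force: 0.0
```

>>> arm_command:
  plan:
    - [[0, 0, 0], 0]
    - [[0, 0, 0], 0]
    - [[0, 0, 0], 0]
    - [[0, 0, 0], 0]
    - [[0, 0, 0], 0]
    - [[0, 0, 0], 0]
    - [[0, 0, 0], 0]
    - [[0, 0, 0], 0]
  hand: 0
  force: 50

```text
t: 2.8
tool_pos: [382.7, -302.9, 23.3]
eef_rot: [[0.378, 0.926, 0.001], [0.926, -0.378, -0.001], [-0.001, 0.002, -1.0]]
ft_force: [-0.5, 0.2, 5.3]
grip_width: 38.7
gripper_force: 53.4
```

>>> arm_command:
  plan:
    - [[0, 0, 20], 0]
    - [[0, 0, 60], 0]
    - [[0, 0, 95], 0]
    - [[0, 0, 110], 0]
    - [[0, 0, 110], 0]
    - [[0, 0, 110], 0]

```text
t: 3.4
tool_pos: [381.7, -302.0, 130.4]
eef_rot: [[0.378, 0.926, -0.002], [0.926, -0.378, 0.002], [0.001, -0.002, -1.0]]
ft_force: [-0.7, 0.3, -1.5]
grip_width: 39.0
gripper_force: 52.7
```

```bash
python3 - <<'E'
from meas import *
T=snap('top');S=snap('side')
p=manip.get_state()['tool_pos'];print(p)
def cr(s,P,r=35):
    u,v=map(int,proj(s,P)); return cv2.resize(s['color'][v-r:v+r,u-r:u+r],(400,400),interpolation=cv2.INTER_CUBIC)
cv2.imwrite('pics/c3.png',np.hstack([cr(T,p),cr(S,p)])[:,:,::-1])
E
```

```text
[ 381.32578663 -301.70160072  129.46889661]
```

View pics/c3.png

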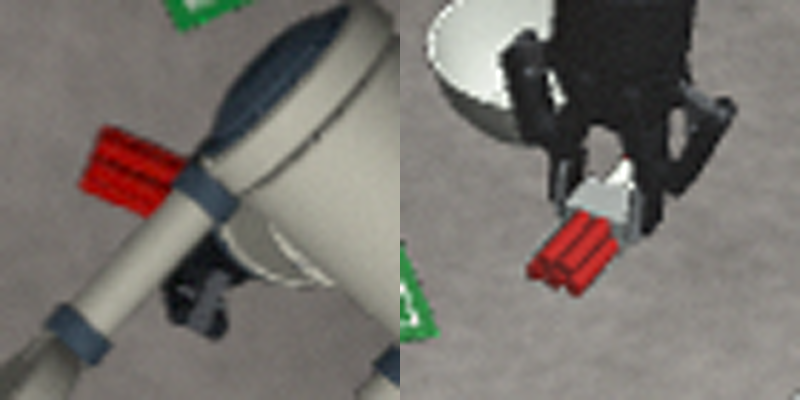

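The bundle is held squarely by its clip: red caps at top (130,165) in the crop, and level in the side view at (590,250).

>>> arm_command:
  plan:
    - [[20, 15, 0], -5]
    - [[50, 35, 0], -13]
    - [[85, 58, 0], -21]
    - [[120, 82, 0], -29]
    - [[155, 106, 0], -37]
    - [[190, 129, 0], -45]
    - [[220, 150, 0], -53]
    - [[245, 166, 0], -61]
    - [[258, 175, 0], -69]
    - [[263, 178, -10], -75.2]
    - [[263, 178, -40], -75.2]
    - [[263, 178, -65], -75.2]
    - [[263, 178, -80], -75.2]
    - [[263, 178, -80], -75.2]
    - [[263, 178, -80], -75.2]

```text
t: 5.0
tool_pos: [645.0, -124.5, 52.0]
eef_rot: [[0.992, -0.129, -0.001], [-0.129, -0.992, 0.0], [-0.001, -0.0, -1.0]]
ft_force: [-0.5, 0.5, -1.2]
grip_width: 38.7
gripper_force: 52.6
```

```bash
python3 - <<'E'
from meas import *
T=snap('top');S=snap('side')
st=manip.get_state();p=st['tool_pos'];print(p,np.degrees(np.arctan2(st['eef_rot'][1,1],st['eef_rot'][0,1])))
def cr(s,P,r=35):
    u,v=map(int,proj(s,P)); print(u-r,v-r);return cv2.resize(s['color'][v-r:v+r,u-r:u+r],(400,400),interpolation=cv2.INTER_CUBIC)
cv2.imwrite('pics/c4.png',np.hstack([cr(T,p),cr(S,p)])[:,:,::-1])
E
```

```text
[ 646.03033428 -124.77017296   54.12341977] -97.4324559505131
326 141
236 182
```

View pics/c4.png

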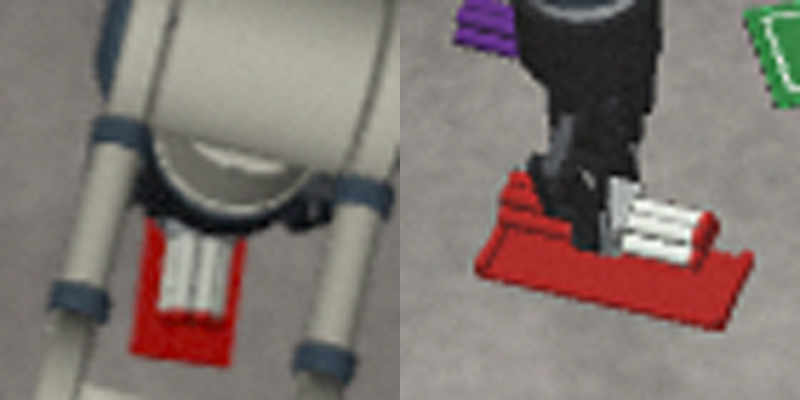

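It hangs over the middle of the red rest, aligned and between the lips.

>>> arm_command:
  plan:
    - [[0, 0, -10], 0]
    - [[0, 0, -16], 0]
    - [[0, 0, -20], 0]
    - [[0, 0, -22], 0]
    - [[0, 0, -24], 0]
    - [[0, 0, -25], 0]
    - [[0, 0, -25], 0]
    - [[0, 0, -25], 0]
    - [[0, 0, -25], 0]

```text
t: 6.0
tool_pos: [645.3, -124.5, 27.4]
eef_rot: [[0.992, -0.129, 0.0], [-0.129, -0.992, -0.0], [0.0, 0.0, -1.0]]
ft_force: [0.8, -0.1, -1.2]
grip_width: 39.0
gripper_force: 52.6
```

>>> arm_command:
  plan:
    - [[0, 0, -0.5], 0]
    - [[0, 0, -1], 0]
    - [[0, 0, -1], 0]
    - [[0, 0, -1], 0]

```text
t: 6.4
tool_pos: [645.3, -124.5, 27.4]
eef_rot: [[0.992, -0.129, 0.001], [-0.129, -0.992, -0.0], [0.001, 0.0, -1.0]]
ft_force: [-2.0, 0.8, 5.4]
grip_width: 38.9
gripper_force: 53.4
```

Contact, so I release.

>>> arm_command:
  plan:
    - [[0, 0, -1], 0]
    - [[0, 0, -1], 0]
    - [[0, 0, -1], 0]
    - [[0, 0, -1], 0]
    - [[0, 0, 0], 0]
    - [[0, 0, 20], 0]
    - [[0, 0, 60], 0]
    - [[0, 0, 100], 0]
    - [[-20, 30, 120], 0]
    - [[-50, 70, 120], 0]
    - [[-85, 105, 120], 0]
  hand: 100

```text
t: 7.5
tool_pos: [560.0, -18.4, 147.5]
eef_rot: [[0.992, -0.13, 0.003], [-0.13, -0.992, 0.0], [0.003, -0.001, -1.0]]
ft_force: [0.0, 0.5, 0.4]
grip_width: 85.5
gripper_force: 0.0
```

>>> arm_command:
  plan:
    - [[-10, 10, 0], 8.5]
    - [[-20, 25, 0], 17]
    - [[-30, 40, 0], 25.5]
    - [[-40, 55, 0], 34]
    - [[-50, 70, 0], 42.5]
    - [[-60, 82, 0], 51]
    - [[-70, 94, 0], 59.5]
    - [[-80, 104, 0], 68]
    - [[-90, 112, 0], 76.5]
    - [[-90, 112, -10], 85]
    - [[-90, 112, -20], 93.5]
    - [[-90, 112, -30], 102]
    - [[-90, 112, -40], 110.5]
    - [[-90, 112, -50], 119]
    - [[-90, 112, -60], 123.3]
    - [[-90, 112, -60], 123.3]
    - [[-90, 112, -60], 123.3]

```text
t: 9.2
tool_pos: [470.2, 92.5, 86.5]
eef_rot: [[-0.434, 0.901, 0.0], [0.901, 0.434, -0.0], [-0.0, 0.0, -1.0]]
ft_force: [0.3, 0.3, 0.7]
grip_width: 85.2
gripper_force: 0.0
```

```bash
python3 - <<'E'
from meas import *
T=snap('top');S=snap('side')
st=manip.get_state();p=st['tool_pos'];print(p,np.degrees(np.arctan2(st['eef_rot'][1,1],st['eef_rot'][0,1])))
def cr(s,P,r=30):
    u,v=map(int,proj(s,P)); print(u-r,v-r);return cv2.resize(s['color'][v-r:v+r,u-r:u+r],(300,300),interpolation=cv2.INTER_CUBIC)
a=(645,-124.5,10); b=(470,92,60)
cv2.imwrite('pics/c5.png',np.vstack([np.hstack([cr(T,a),cr(S,a)]),np.hstack([cr(T,b),cr(S,b)])])[:,:,::-1])
E
```

```text
[470.56083872  92.56571604  87.12548816] 25.78516675579874
330 149
242 197
259 204
285 246
```

View pics/c5.png

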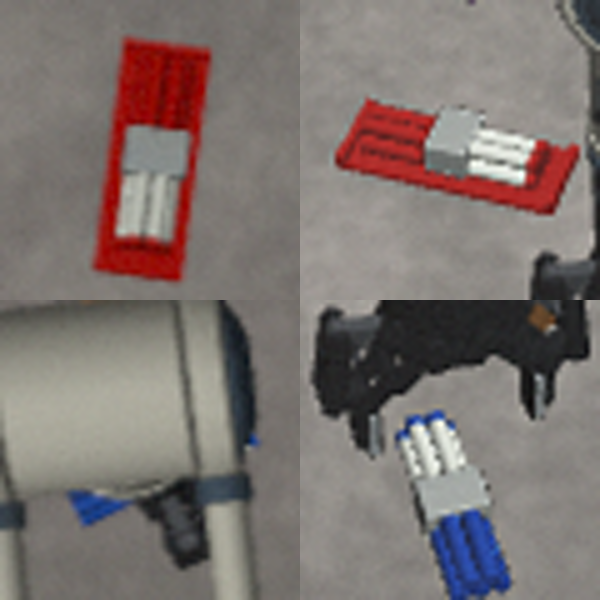

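The red bundle lies centred in its rest, and the open gripper straddles the blue clip.

>>> arm_command:
  plan:
    - [[0, 0, -30], 0]
    - [[0, 0, -50], 0]
    - [[0, 0, -60], 0]
    - [[0, 0, -64], 0]
    - [[0, 0, -64], 0]
    - [[0, 0, -64], 0]

```text
t: 9.9
tool_pos: [471.0, 92.6, 23.6]
eef_rot: [[-0.436, 0.9, 0.002], [0.9, 0.436, 0.0], [-0.001, 0.002, -1.0]]
ft_force: [0.0, 0.5, -0.4]
grip_width: 85.6
gripper_force: 0.0
```

>>> arm_command:
  plan:
    - [[0, 0, 0], 0]
    - [[0, 0, 0], 0]
    - [[0, 0, 0], 0]
    - [[0, 0, 0], 0]
    - [[0, 0, 0], 0]
    - [[0, 0, 0], 0]
    - [[0, 0, 0], 0]
    - [[0, 0, 0], 0]
  hand: 0
  force: 50

```text
t: 10.7
tool_pos: [470.6, 92.6, 22.9]
eef_rot: [[-0.436, 0.9, 0.001], [0.9, 0.436, 0.0], [-0.0, 0.001, -1.0]]
ft_force: [-0.4, -0.4, 5.1]
grip_width: 38.7
gripper_force: 53.3
```

>>> arm_command:
  plan:
    - [[0, 0, 20], 0]
    - [[0, 0, 60], 0]
    - [[5, 10, 90], 5]
    - [[15, 35, 100], 13]
    - [[28, 70, 100], 21]
    - [[41, 105, 100], 29]
    - [[54, 140, 100], 37]
    - [[67, 175, 100], 45]
    - [[80, 205, 100], 53]
    - [[90, 228, 95], 61]
    - [[93.5, 238, 80], 69]
    - [[93.5, 238, 55], 74.3]
    - [[93.5, 238, 35], 74.3]
    - [[93.5, 238, 30], 74.3]
    - [[93.5, 238, 30], 74.3]
    - [[93.5, 238, 30], 74.3]

```text
t: 12.3
tool_pos: [564.1, 330.6, 53.2]
eef_rot: [[-0.984, -0.176, 0.001], [-0.176, 0.984, 0.0], [-0.001, 0.0, -1.0]]
ft_force: [-0.2, -0.5, -0.2]
grip_width: 38.9
gripper_force: 52.7
```

```bash
python3 - <<'E'
from meas import *
T=snap('top');S=snap('side')
st=manip.get_state();p=st['tool_pos'];print(p,np.degrees(np.arctan2(st['eef_rot'][1,1],st['eef_rot'][0,1])))
def cr(s,P,r=35):
    u,v=map(int,proj(s,P)); print(u-r,v-r);return cv2.resize(s['color'][v-r:v+r,u-r:u+r],(400,400),interpolation=cv2.INTER_CUBIC)
cv2.imwrite('pics/c6.png',np.hstack([cr(T,p),cr(S,p)])[:,:,::-1])
E
```

```text
[564.46671817 330.81363533  54.10950146] 100.16034687411836
175 167
227 313
```

View pics/c6.png

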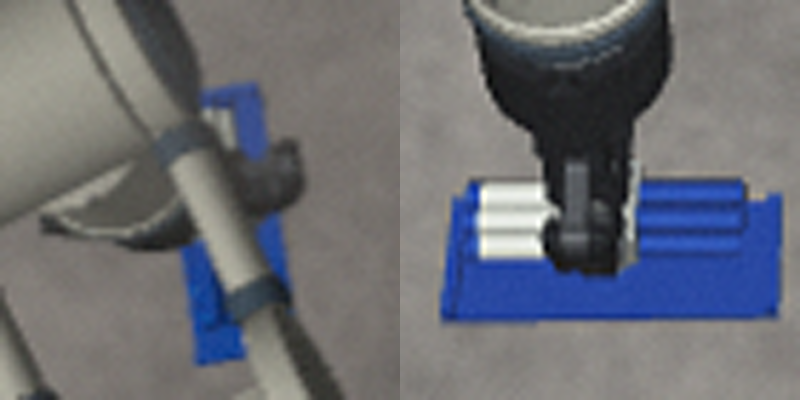

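The blue bundle is centred between the lips (side crop: bundle 470–748, rest 443–782).

>>> arm_command:
  plan:
    - [[0, 0, -10], 0]
    - [[0, 0, -16], 0]
    - [[0, 0, -20], 0]
    - [[0, 0, -22], 0]
    - [[0, 0, -24], 0]
    - [[0, 0, -25], 0]
    - [[0, 0, -25.5], 0]
    - [[0, 0, -26], 0]
    - [[0, 0, -26], 0]
    - [[0, 0, -26], 0]

```text
t: 13.4
tool_pos: [563.8, 330.6, 27.0]
eef_rot: [[-0.984, -0.177, 0.001], [-0.177, 0.984, 0.0], [-0.001, 0.0, -1.0]]
ft_force: [-2.8, -2.4, 3.0]
grip_width: 39.3
gripper_force: 53.2
```

>>> arm_command:
  plan:
    - [[0, 0, 0], 0]
    - [[0, 0, 0], 0]
    - [[0, 0, 0], 0]
    - [[0, 0, 0], 0]
    - [[0, 0, 1], 0]
    - [[0, 0, 20], 0]
    - [[0, 0, 60], 0]
    - [[0, 0, 100], 0]
    - [[0, 0, 110], 0]
  hand: 100

```text
t: 14.3
tool_pos: [565.6, 331.5, 143.1]
eef_rot: [[-0.984, -0.177, 0.008], [-0.177, 0.984, 0.004], [-0.009, 0.003, -1.0]]
ft_force: [0.1, 0.1, 1.1]
grip_width: 85.3
gripper_force: 0.0
```

>>> arm_command:
  plan:
    - [[-5, -20, 0], 0]
    - [[-15, -60, 0], 0]
    - [[-26, -102, 0], 0]
    - [[-38, -145, 0], 0]
    - [[-49, -188, 0], 0]
    - [[-60, -230, 0], 0]
    - [[-71, -273, 0], 0]
    - [[-82, -315, 0], 0]
    - [[-92, -350, 0], 0]
    - [[-97, -370, 0], 0]
    - [[-98.7, -377, 0], 0]
    - [[-98.7, -377, 0], 0]
    - [[-98.7, -377, 0], 0]
  hand: 45
  force: 60

```text
t: 15.6
tool_pos: [465.2, -45.7, 136.1]
eef_rot: [[-0.984, -0.177, -0.0], [-0.177, 0.984, 0.001], [-0.0, 0.001, -1.0]]
ft_force: [0.4, -0.6, -0.4]
grip_width: 38.6
gripper_force: 0.0
```

```bash
python3 - <<'E'
from meas import *
T=snap('top');S=snap('side')
st=manip.get_state();p=st['tool_pos'];print(p,np.degrees(np.arctan2(st['eef_rot'][1,1],st['eef_rot'][0,1])))
# predicted bbox of the roll in the side view (was 308..339, 222..254) and the top (334..366, 218..250)
for s in(T,S):
  for z in(40,48,56):
    q=np.array([proj(s,(473+50*np.cos(a),-90+50*np.sin(a),z)) for a in np.linspace(0,6.28,60)]); print(z,q.min(0).round(1),q.max(0).round(1))
def cr(s,P,r=35):
    u,v=map(int,proj(s,P)); print(u-r,v-r);return cv2.resize(s['color'][v-r:v+r,u-r:u+r],(400,300)[:1]*2,interpolation=cv2.INTER_CUBIC)
a=(564,330,15);b=(473,-90,60)
cv2.imwrite('pics/c7.png',cv2.resize(np.vstack([np.hstack([cr(T,a),cr(S,a)]),np.hstack([cr(T,b),cr(S,b)])]),(600,600))[:,:,::-1])
E
```

```text
[465.23182756 -45.38971315 136.12804844] 100.26430366627108
40 [333.4 217.6] [366.4 250.5]
48 [333.5 217.3] [366.6 250.4]
56 [333.5 217. ] [366.9 250.3]
40 [307.6 223. ] [339.8 246.4]
48 [307.6 221.2] [339.9 244.6]
56 [307.6 219.4] [340.  242.8]
178 169
228 320
315 198
288 194
```

View pics/c7.png

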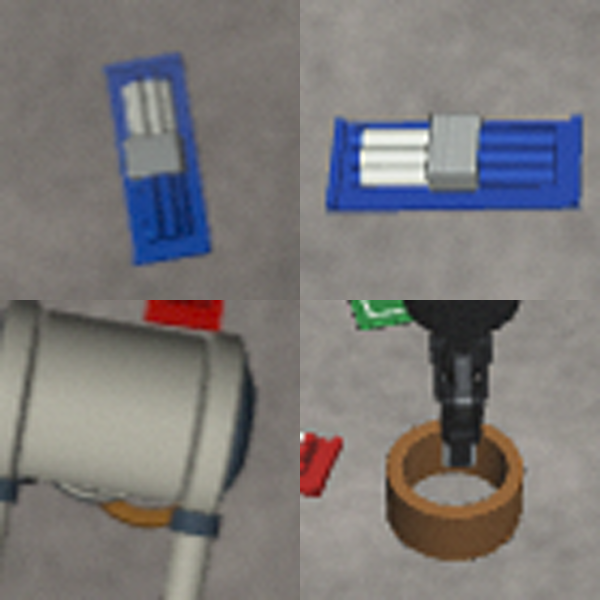

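The blue bundle is well placed. The roll is confirmed about 48 mm high at (473,-90), and the gripper is over its +y wall.

>>> arm_command:
  plan:
    - [[0, -0.5, -35], 0]
    - [[0, -0.5, -65], 0]
    - [[0, -0.5, -85], 0]
    - [[0, -0.5, -98], 0]
    - [[0, -0.5, -106], 0]
    - [[0, -0.5, -106], 0]
    - [[0, -0.5, -106], 0]

```text
t: 16.4
tool_pos: [465.7, -46.9, 31.3]
eef_rot: [[-0.984, -0.177, 0.001], [-0.177, 0.984, -0.0], [-0.001, -0.0, -1.0]]
ft_force: [-0.2, 0.0, 0.1]
grip_width: 38.3
gripper_force: 0.0
```

>>> arm_command:
  plan:
    - [[0, 0, 0], 0]
    - [[0, 0, 0], 0]
    - [[0, 0, 0], 0]
    - [[0, 0, 0], 0]
    - [[0, 0, 0], 0]
    - [[0, 0, 0], 0]
    - [[0, 0, 0], 0]
  hand: 0
  force: 60

```text
t: 17.1
tool_pos: [465.7, -47.0, 31.5]
eef_rot: [[-0.984, -0.177, 0.002], [-0.177, 0.984, -0.0], [-0.002, -0.001, -1.0]]
ft_force: [-0.1, -0.0, 6.1]
grip_width: 10.3
gripper_force: 57.7
```

>>> arm_command:
  plan:
    - [[0, 0, 20], 0]
    - [[0, 0, 50], 0]
    - [[5, 6, 75], 0]
    - [[25, 32, 80], 0]
    - [[50, 64, 80], 0]
    - [[77, 99, 80], 0]
    - [[104, 133, 80], 0]
    - [[130, 167, 80], 0]
    - [[150, 193, 75], 0]
    - [[161.8, 207.7, 55], 0]
    - [[161.8, 207.7, 35], 0]
    - [[161.8, 207.7, 25], 0]
    - [[161.8, 207.7, 25], 0]
    - [[161.8, 207.7, 25], 0]

```text
t: 18.5
tool_pos: [626.7, 160.2, 55.6]
eef_rot: [[-0.984, -0.176, -0.0], [-0.176, 0.984, -0.0], [0.0, -0.0, -1.0]]
ft_force: [-0.3, -0.1, -1.5]
grip_width: 10.7
gripper_force: 58.4
```

```bash
python3 - <<'E'
from meas import *
T=snap('top');S=snap('side')
st=manip.get_state();p=st['tool_pos'];print(p,np.degrees(np.arctan2(st['eef_rot'][1,1],st['eef_rot'][0,1])))
def cr(s,P,r=35):
    u,v=map(int,proj(s,P)); print(u-r,v-r);return cv2.resize(s['color'][v-r:v+r,u-r:u+r],(400,400),interpolation=cv2.INTER_CUBIC)
a=(634.8,117.7,15)
cv2.imwrite('pics/c8.png',np.hstack([cr(T,a),cr(S,a)])[:,:,::-1])
E
```

```text
[627.42005154 160.39878047  56.98559393] 100.13774342142077
247 147
222 250
```

View pics/c8.png

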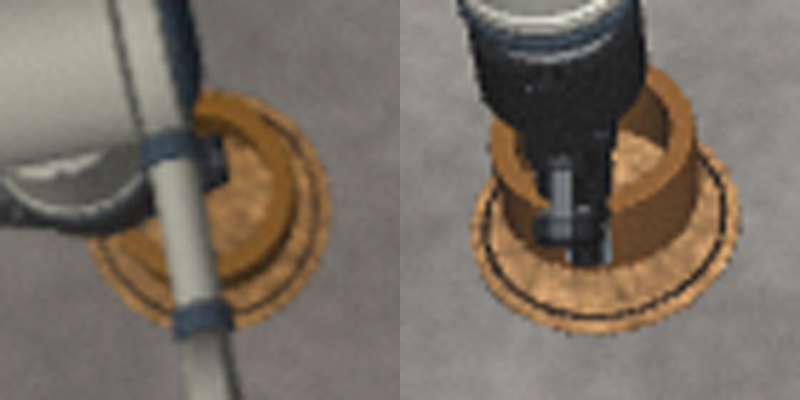

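```bash
python3 - <<'E'
from meas import *
T=snap('top');S=snap('side')
print(manip.get_state()['tool_pos'])
c=lambda x,y,z,r:[(x+r*np.cos(a),y+r*np.sin(a),z) for a in np.linspace(0,6.283,120)]
for n,s,o in(('top',T,(247,147)),('side',S,(222,250))):
    k=400/70
    for nm,P in(('tape',c(634.8,117.7,24+4,50)+c(634.8,117.7,73,50)),('tapetop',c(634.8,117.7,73,50)),('mat',c(634.8,117.7,4,68))):
        q=np.array([proj(s,p) for p in P]); q=(q-o+.5)*k; print(n,nm,q.min(0).round(),q.max(0).round())
E
```

```text
[627.44550201 160.51363407  56.99633457]
top tape [101.  92.] [297. 293.]
top tapetop [101.  92.] [293. 280.]
top mat [84. 88.] [332. 333.]
side tape [89. 57.] [302. 274.]
side tapetop [89. 57.] [296. 218.]
side mat [ 71. 115.] [341. 333.]
```

The hanging roll matches what is expected for one centred on the mat (side: predicted 89–302, seen 90–298; mat 71–341, seen 73–341), so I lower it.

>>> arm_command:
  plan:
    - [[0, 0, -8], 0]
    - [[0, 0, -14], 0]
    - [[0, 0, -17], 0]
    - [[0, 0, -19], 0]
    - [[0, 0, -20], 0]
    - [[0, 0, -20.5], 0]
    - [[0, 0, -21], 0]
    - [[0, 0, -21.5], 0]
    - [[0, 0, -21.5], 0]
    - [[0, 0, -21.5], 0]

```text
t: 19.7
tool_pos: [627.1, 160.8, 35.6]
eef_rot: [[-0.984, -0.177, 0.001], [-0.177, 0.984, 0.0], [-0.001, -0.0, -1.0]]
ft_force: [-5.0, -0.7, 7.3]
grip_width: 10.3
gripper_force: 59.6
```

>>> arm_command:
  plan:
    - [[0, 0, 0], 0]
    - [[0, 0, 0], 0]
    - [[0, 0, 0], 0]
    - [[0, 0, 0], 0]
    - [[0, 0, 15], 0]
    - [[0, 0, 45], 0]
    - [[0, 0, 85], 0]
    - [[0, 0, 110], 0]
    - [[0, 0, 110], 0]
  hand: 45

```text
t: 20.6
tool_pos: [629.1, 161.2, 151.4]
eef_rot: [[-0.984, -0.177, 0.011], [-0.177, 0.984, 0.002], [-0.011, 0.0, -1.0]]
ft_force: [-0.2, 0.7, 1.2]
grip_width: 38.4
gripper_force: 0.0
```

>>> arm_command:
  plan:
    - [[-10, 5, 0], -8]
    - [[-30, 15, 0], -16]
    - [[-50, 26, 0], -24]
    - [[-72, 37, 0], -32]
    - [[-94, 48, 0], -40]
    - [[-116, 60, 0], -48]
    - [[-138, 71, 0], -56]
    - [[-160, 82, 0], -64]
    - [[-180, 93, 0], -72]
    - [[-200, 103, 0], -80]
    - [[-220, 113, 0], -88]
    - [[-238, 122, 0], -96]
    - [[-250, 128, 0], -104]
    - [[-258.5, 132.8, 0], -112]
    - [[-258.5, 132.8, -10], -120]
    - [[-258.5, 132.8, -30], -128.5]
    - [[-258.5, 132.8, -50], -128.5]
    - [[-258.5, 132.8, -50], -128.5]
    - [[-258.5, 132.8, -50], -128.5]
  hand: 100

```text
t: 22.5
tool_pos: [368.1, 293.4, 93.9]
eef_rot: [[0.474, 0.88, -0.001], [0.88, -0.474, -0.0], [-0.001, -0.0, -1.0]]
ft_force: [0.4, 0.2, 0.9]
grip_width: 85.1
gripper_force: 0.0
```

```bash
python3 - <<'E'
from meas import *
T=snap('top');S=snap('side')
st=manip.get_state();p=st['tool_pos'];print(p,np.degrees(np.arctan2(st['eef_rot'][1,1],st['eef_rot'][0,1])))
def cr(s,P,r=30):
    u,v=map(int,proj(s,P)); print(u-r,v-r);return cv2.resize(s['color'][v-r:v+r,u-r:u+r],(300,300),interpolation=cv2.INTER_CUBIC)
a=(634.8,117.7,15); b=(368,293.5,40)
cv2.imwrite('pics/c9.png',np.vstack([np.hstack([cr(T,a),cr(S,a)]),np.hstack([cr(T,b),cr(S,b)])])[:,:,::-1])
E
```

```text
[368.78439118 293.84016478  95.19537408] -28.31010495310392
252 152
227 255
192 238
312 319
```

View pics/c9.png

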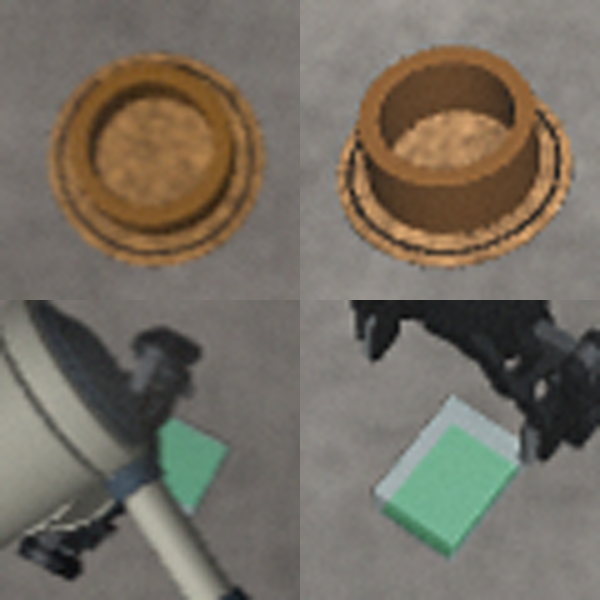

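The roll sits centred inside the ring: its top rim is shifted by the expected parallax. The gripper is aligned over the stamp.

>>> arm_command:
  plan:
    - [[0, 0, -30], 0]
    - [[0, 0, -55], 0]
    - [[0, 0, -67], 0]
    - [[0, 0, -73], 0]
    - [[0, 0, -73], 0]
    - [[0, 0, -73], 0]

```text
t: 23.2
tool_pos: [369.0, 294.0, 22.2]
eef_rot: [[0.474, 0.88, 0.002], [0.88, -0.474, 0.001], [0.002, 0.001, -1.0]]
ft_force: [-1.1, 0.6, -0.3]
grip_width: 85.6
gripper_force: 0.0
```

>>> arm_command:
  plan:
    - [[0, 0, 0], 0]
    - [[0, 0, 0], 0]
    - [[0, 0, 0], 0]
    - [[0, 0, 0], 0]
    - [[0, 0, 0], 0]
    - [[0, 0, 0], 0]
    - [[0, 0, 0], 0]
  hand: 0
  force: 50

```text
t: 23.9
tool_pos: [368.8, 293.9, 21.8]
eef_rot: [[0.474, 0.88, 0.001], [0.88, -0.474, 0.001], [0.002, 0.001, -1.0]]
ft_force: [0.2, -0.3, 5.0]
grip_width: 48.9
gripper_force: 54.0
```

>>> arm_command:
  plan:
    - [[0, 0, 20], 0]
    - [[0, 0, 60], 0]
    - [[4, -15, 90], -1]
    - [[14, -50, 105], -3]
    - [[26, -93, 105], -6]
    - [[38, -136, 105], -9]
    - [[50, -179, 105], -12]
    - [[62, -222, 105], -15]
    - [[74, -265, 105], -18]
    - [[86, -308, 105], -21]
    - [[98, -351, 105], -24]
    - [[110, -394, 105], -27]
    - [[122, -437, 105], -30]
    - [[134, -480, 105], -33]
    - [[146, -523, 105], -36]
    - [[158, -566, 105], -37.9]
    - [[168, -600, 100], -37.9]
    - [[174, -622, 80], -37.9]
    - [[176.3, -629.5, 55], -37.9]
    - [[176.3, -629.5, 35], -37.9]

```text
t: 25.9
tool_pos: [543.8, -337.1, 53.0]
eef_rot: [[0.916, 0.401, -0.002], [0.402, -0.916, 0.001], [-0.002, -0.002, -1.0]]
ft_force: [-0.1, 0.1, -2.2]
grip_width: 48.9
gripper_force: 53.4
```

>>> arm_command:
  plan:
    - [[0, 0, -10], 0]
    - [[0, 0, -10], 0]
    - [[0, 0, -10], 0]
    - [[0, 0, -10], 0]

```text
t: 26.3
tool_pos: [545.4, -336.2, 47.7]
eef_rot: [[0.915, 0.404, 0.002], [0.404, -0.915, -0.002], [0.001, 0.002, -1.0]]
ft_force: [-0.1, 0.8, -0.3]
grip_width: 48.8
gripper_force: 53.4
```

```bash
python3 - <<'E'
from meas import *
T=snap('top');S=snap('side')
st=manip.get_state();p=st['tool_pos'];print(p,np.degrees(np.arctan2(st['eef_rot'][1,1],st['eef_rot'][0,1])))
a=(544.6,-336,15)
def cr(s,P,r=35):
    u,v=map(int,proj(s,P)); 
    o=np.array((u-r,v-r)); th=np.radians(23.8)
    for lx,ly,z0,z1 in((35,25,p[2]-21.8,p[2]+3.2),(43,33,4,4)):
        for z in(z0,z1):
            print(z.__round__(),[tuple(((np.array(proj(s,(a[0]+i*lx*np.cos(th)-j*ly*np.sin(th),a[1]+i*lx*np.sin(th)+j*ly*np.cos(th),z)))-o+.5)*400/70).round().astype(int).tolist()) for i,j in((1,1),(1,-1),(-1,-1),(-1,1))])
    return cv2.resize(s['color'][v-r:v+r,u-r:u+r],(400,400),interpolation=cv2.INTER_CUBIC)
cv2.imwrite('pics/c10.png',np.hstack([cr(T,a),cr(S,a)])[:,:,::-1])
E
```

```text
[ 545.29379627 -336.23403298   47.55668203] -66.20641645156063
26 [(142, 165), (225, 128), (279, 246), (196, 283)]
51 [(151, 158), (236, 121), (291, 241), (206, 279)]
4 [(115, 163), (223, 115), (289, 258), (180, 306)]
4 [(115, 163), (223, 115), (289, 258), (180, 306)]
26 [(162, 230), (143, 179), (252, 160), (273, 211)]
51 [(161, 199), (142, 147), (252, 129), (274, 180)]
4 [(153, 268), (128, 200), (260, 177), (289, 244)]
4 [(153, 268), (128, 200), (260, 177), (289, 244)]
```

View pics/c10.png

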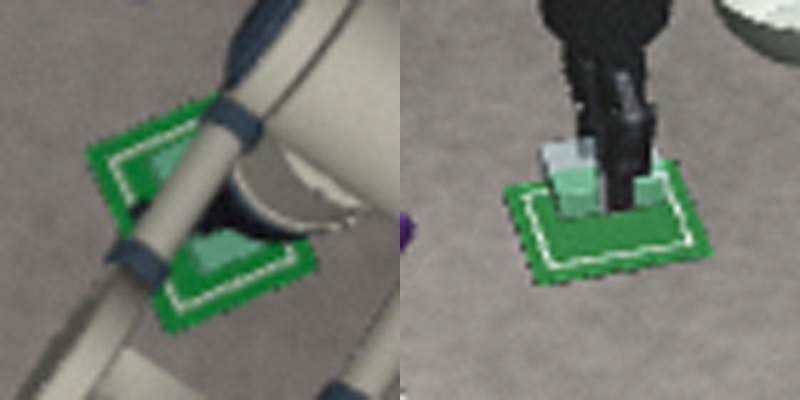

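The block lines up with the outline: its top-left corner is seen at side (140,145) and predicted at (142,147). I lower it.

>>> arm_command:
  plan:
    - [[0, 0, -8], 0]
    - [[0, 0, -14], 0]
    - [[0, 0, -17], 0]
    - [[0, 0, -19], 0]
    - [[0, 0, -20], 0]
    - [[0, 0, -20.5], 0]
    - [[0, 0, -21], 0]
    - [[0, 0, -21.5], 0]
    - [[0, 0, -21.5], 0]
    - [[0, 0, -21.5], 0]

```text
t: 27.4
tool_pos: [544.8, -336.2, 25.8]
eef_rot: [[0.915, 0.403, 0.001], [0.403, -0.915, -0.001], [0.001, 0.001, -1.0]]
ft_force: [-3.6, 2.4, 7.5]
grip_width: 49.0
gripper_force: 54.3
```

>>> arm_command:
  plan:
    - [[0, 0, 0], 0]
    - [[0, 0, 0], 0]
    - [[0, 0, 0], 0]
    - [[0, 0, 0], 0]
    - [[0, 0, 1], 0]
    - [[0, 0, 20], 0]
    - [[0, 0, 60], 0]
    - [[0, 0, 100], 0]
    - [[0, 0, 140], 0]
    - [[-30, 30, 160], 0]
    - [[-65, 65, 170], 0]
    - [[-100, 100, 170], 0]
    - [[-130, 130, 170], 0]
    - [[-150, 160, 170], 0]
    - [[-150, 190, 170], 0]
    - [[-150, 190, 170], 0]
    - [[-150, 190, 170], 0]
  hand: 100

```text
t: 29.1
tool_pos: [394.7, -145.8, 194.7]
eef_rot: [[0.915, 0.404, 0.001], [0.404, -0.915, -0.001], [0.001, 0.001, -1.0]]
ft_force: [0.3, 0.1, -0.7]
grip_width: 85.3
gripper_force: 0.0
```

```bash
python3 - <<'E'
from meas import *
T=snap('top');S=snap('side'); save(S,'side9.png')
def cr(s,P,r=30):
    u,v=map(int,proj(s,P)); return cv2.resize(s['color'][v-r:v+r,u-r:u+r],(300,300),interpolation=cv2.INTER_CUBIC)
a=(544.6,-336,10)
b=T['color'][130:290,100:540]
cv2.imwrite('pics/c11.png',np.vstack([np.hstack([cr(T,a),cr(S,a)]),cv2.resize(b,(600,220))])[:,:,::-1])
# bystander and placed-thing change, before vs after
for n,s,box in(('top',T,(110,180,210,280)),('top',T,(470,530,215,270)),('side',S,(255,340,395,480)),('side',S,(328,372,130,165))):
    o=cv2.imread(f'pics/{n}1.png')[:,:,::-1].astype(int); x0,x1,y0,y1=box
    print(n,box,(abs(o-s['color'])[y0:y1,x0:x1].max(2)>40).sum())
E
```

```text
top (110, 180, 210, 280) 0
top (470, 530, 215, 270) 0
side (255, 340, 395, 480) 0
side (328, 372, 130, 165) 714
```

View pics/c11.png

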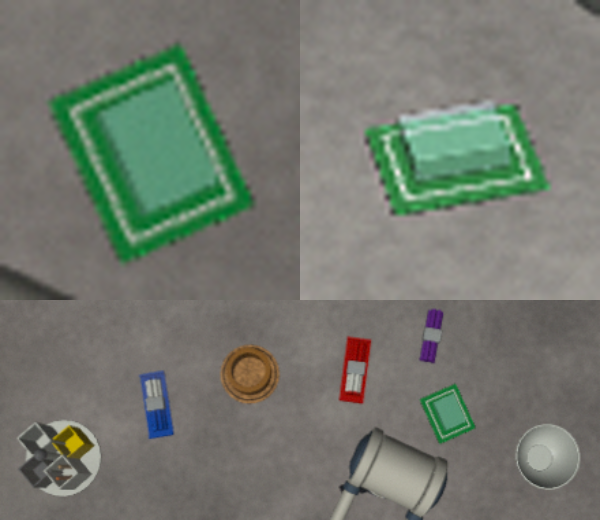

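All four things are in their places, and the bowl and carousel are unchanged in the top view. (The side-view difference over the bowl comes from the arm.) The stamp looks slightly to the right in its outline, so I measure it.

```bash
python3 - <<'E'
from meas import *
T=snap('top');S=snap('side'); q={}
for n,s,box in(('top',T,(405,455,185,240)),('side',S,(290,340,175,205))):
    x0,x1,y0,y1=box; hsv=cv2.cvtColor(s['color'],cv2.COLOR_RGB2HSV).astype(int)[y0:y1,x0:x1]
    pale=((hsv[...,0]>60)&(hsv[...,0]<90)&(hsv[...,1]>70)&(hsv[...,1]<150)&(hsv[...,2]>95)).astype(np.uint8)
    k,l,st,c=cv2.connectedComponentsWithStats(pale,connectivity=4); i=1+st[1:,4].argmax()
    cn=max(cv2.findContours((l==i).astype(np.uint8),0,1)[0],key=cv2.contourArea)[:,0]+(x0,y0)
    for z in(4,6,8,29):
        R=cv2.minAreaRect(np.array([onz(s,u,v,z)[:2] for u,v in cn],np.float32)); print(n,st[i][4],z,np.round(R[0],1),np.round(R[1],1),round(R[2],1))
    q[n]=c[i]+(x0,y0)
    w=((hsv[...,1]<75)&(hsv[...,2]>150)); p=np.argwhere(w)[:,::-1]+(x0,y0)
    R=cv2.minAreaRect(np.array([onz(s,u,v,4)[:2] for u,v in p],np.float32)); print('white',len(p),np.round(R[0],1),np.round(R[1],1),round(R[2],1))
print(q,tri(T,q['top'],S,q['side']))
E
```

```text
top 391 4 [ 548.9 -340. ] [73.  54.3] 23.6
top 391 6 [ 548.7 -339.6] [72.9 54.2] 23.6
top 391 8 [ 548.4 -339.1] [72.8 54.1] 23.6
top 391 29 [ 545.8 -334.4] [71.7 53.4] 23.6
white 76 [ 545.2 -335.9] [91.6 71.3] 23.3
side 258 4 [ 550.1 -347.5] [100.   70.8] 23.1
side 258 6 [ 549.7 -345.2] [99.8 70.7] 23.1
side 258 8 [ 549.3 -342.9] [99.7 70.5] 23.1
side 258 29 [ 545.2 -318.7] [97.6 69.1] 23.1
white 192 [ 560.6 -329.3] [133.9 144.8] 9.2
{'top': array([429.08439898, 211.00767263]), 'side': array([313.13953488, 187.14728682])} (array([ 547.65995377, -338.40848466,   11.66398345]), np.float64(0.3892471642106637))
```

The visible outline measures 72×54 mm, so it is the block's top face. At z = 29 its centre is (545.8,-334.4), against the outline's (545.2,-335.9), and it is lined up within 0.5°. I hand in.

```bash
python3 -c "
from workcell import manip
print(manip.job_done())"
```

```text
the job is handed in; nothing more can be done
None
```

The job is handed in (no verdict was returned): red and blue bundles centred in their rests, tape roll flat inside its ring, stamp block in its outline to about 2 mm and 0.5°, placed in the order asked in about 29 s with the bowl and carousel unchanged in the before/after top view.

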